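Dock the meter read head on its sloped calibration stand

TASK

Slide the keeper on the sloped stand all the way back uphill, then pick up the loose read head by its fin and lower it gently (do not drop it) onto the stand, tab uphill, so that its three ball feet settle fully into the cone, the groove and onto the flat pad, and let go of it. Then slide the keeper downhill all the way to its stop so that it covers the tab, leaving the head fully seated. Do not disturb the other things on the table.

Things in the scene. Friction and masses are not known exactly. Their poses are not given: they have to be found in the camera images.
- head_grip (a point): Loose grey read head, 0.2 to 0.4 kg: plate 94 (x) x 100 (y) x 8 mm on three 16 mm steel balls, with an upright fin 40 long (x), 14 thick (y), 48 high. This point: middle of the fin, 25 above the plate's top, 45 above the feet's undersides. x points to its steel tab (34 wide, 5 thick, end 77 along x, top 28 below this point), z out of the plate. Centre of mass under this point within 15 mm
- foot_cone (a point): Centre of the ball foot at (-25, 38, -37) mm from head_grip in the head's axes; it goes into the cone. Axes as the head
- foot_groove (a point): Centre of the ball foot at (-25, -38, -37) mm from head_grip in the head's axes; it goes into the groove. Axes as the head
- foot_tab (a point): Centre of the ball foot near the tab, at (45, 0, -37) mm from head_grip in the head's axes; it goes onto the flat pad. Axes as the head
- seat_cone (a point): Where the ball's CENTRE lies when seated in the cone, an eight-sided polished (slippery) steel cup, 45 degree walls, mouth 24 mm, rim 11 above the deck, point 12 above it. Fixed stand: dark deck 210 x 130 mm, sloped 25 degrees, low end towards the robot; place and yaw vary. Axes are the deck's: x uphill along the slope, y level across it, z square out of the deck
- seat_groove (a point): Ball centre when seated in the V groove: polished 45 degree steel walls 30 mm long along the deck's y, same heights as the cone, 76 mm from it along -y. Axes are the deck's
- seat_flat (a point): Ball centre when seated on the middle of the flat pad (polished steel disc 26 mm across, 4 high), 70 mm uphill of the line through cone and groove. Axes are the deck's. With the three feet on the three seat points the head is seated, its axes along the deck's
- keeper (a joint): Travel in m of the keeper, a 45 x 56 x 6 mm steel plate sliding between low side rails at the deck's uphill end: 0 = fully back uphill, 0.032 = home at its stop downhill, over the last 9 mm of the seated head's tab, 3 mm above it. Fully back, its edge is 22 mm uphill of the seated tab's end. Stays where left; friction 3 N
- keeper_grip (a point): Point on the centre line of the keeper's upright square post (14 x 14 mm, standing 42 mm out of the keeper plate, square to the deck, its top up to 167 mm above the table), 17 mm below the post's top, 25 above the keeper plate. Axes are the deck's; the keeper travels along -x
- meter: Bystander: blue water meter with brass ends, 276 mm long, 90 mm high; origin at the centre of its underside
- multimeter: Bystander: yellow multimeter lying flat, 140 x 75 x 40 mm; origin at the centre of its underside
- coupling: Bystander: black pipe coupling standing on end, 52 mm across, 45 mm high; origin at the centre of its underside
- controller: Bystander: grey irrigation controller lying flat, 150 x 120 x 40 mm; origin at the centre of its underside
Mind the look-alikes: they are no part of the job. What is shaped like the part that bears head_grip but blue is not meant.

How it is judged:
On the way, in this order (a step that is already met when the one before it is completed fails the run):
1. the keeper is slid back uphill to within 5 mm of its stop, the head not yet on the stand (value of joint keeper below 0.005 m and distance between foot_cone and seat_cone above 0.03 m), for 0.1 s.
2. the head is settled on its three seats and let go, the keeper not yet over the tab (distance between foot_cone and seat_cone below 0.003 m and distance between foot_groove and seat_groove below 0.003 m and distance between foot_tab and seat_flat below 0.003 m and contact force between the fingers and head below 0.1 N and value of joint keeper below 0.018 m), for 0.2 s.
At the end, for the whole second after the job is handed in: Each of the three feet within 3 mm of its seated point, the keeper at least 29 of its 32 mm closed over the tab, the head at rest and nothing touched by the robot (distance between foot_cone and seat_cone below 0.003 m and distance between foot_groove and seat_groove below 0.003 m and distance between foot_tab and seat_flat below 0.003 m and value of joint keeper above 0.029 m and linear speed of head below 0.02 m/s).
It fails at once if the head is dropped or thrown onto the stand (faster than 0.4 m/s within 20 mm of its seat) (distance between foot_cone and seat_cone below 0.02 m and linear speed of head above 0.4 m/s).
It fails at once if a bystander is moved more than 20 mm (distance of any of meter, multimeter, coupling, controller from where it was at the start of the episode above 0.02 m).
It also fails if it takes over 54 s, if anything falls off the work surface, if the arm or the gripper's body presses on something with over 40 N, if the wrist force passes 120 N, or if a joint passes its speed limit or range.

ROBOT

A 7-joint arm with a two-finger parallel gripper is mounted at the origin on the work surface. World frame = base frame: x ahead of the robot, y to its left, z up, the work surface at z = 0. Lengths are in m, angles in rad, forces in N, time in s.
With the tool pointing down it reaches from about 0.4 to 0.85 m from the base axis. Payload 10.4 kg.
Tool frame: the origin (TCP) lies on the centre line of the jaws, within the pads' length; the fingertips stand 11 mm ahead of it and the grasp point (between the pads) lies 8 mm behind it; z points along the fingers, y is the line along which they close (so a half turn about z gives the same grasp; the last joint's range is limited). The gripper opens to 87 mm and grips with 3 to 60 N. Pads are 19 mm wide; open, the fingers measure 117 mm over their backs; the gripper's body (75 mm by 190 mm) begins 51 mm behind the grasp point.
Start: joints at [1.19, 0.332, -0.065, 1.46, 0.022, 1.35, -0.088], TCP at [0.219, -0.585, 0.234] pointing down, gripper open.
Joint ranges: [-2.6, 2.6], [-0.5, 2.12], [-1.47, 1.34], [0.16, 2.42], [-1.27, 4.41], [0.06, 2.06], [-2.6, 2.6]. Speed limits (rad/s): [2.22, 2.22, 2.79, 2.79, 3.14, 3.14, 3.14].

INTERFACE

Orientations are given as a unit quaternion [x, y, z, w].
In Python, from bench import r gives the robot as it stands.
- The arm moves only by the shell command python3 -m pendant 'ROWS' [OPENING] [FORCE]. ROWS is JSON, a list of rows, each a list of 4 numbers: the shift along the tool's x, y, z in m, then the turn about the tool's z in rad. A call has 1 to 8 rows; each row shifts and turns the commanded pose from where the row before left it, along the tool's axes as they then stand; what a row does not reach is not made up. A row lasts 1/12 s, in which the tool goes at most 41.7 mm and 7.16 degrees, less where a joint would pass 70% of its speed; a pose out of reach is approached as far as the arm can. A call with a gripper value outside its range is refused whole. OPENING is the opening, from 0 (shut) to 1 (fully open), set as the call begins (- or left out, the last holds). The fingers move at their own pace and stop on an object; FORCE is the grip in N (left out, the last holds). Time passes only in rows, so rows that do not move let the fingers close. It gives the time, the measured TCP pose, the force, the opening and the grip force at its end, in the units of the state.
- r.read_state(): the state, without advancing time (a new reading comes with each control period).
- r.camera(name): name is "side" or "top"; returns a dict with "img" (480x640x3 uint8, red, green, blue), "camera_matrix" (3x3 intrinsics, pixels), "xyz" and "attitude" of the camera in the world. Camera axes: x right, y down, z forward; pixel columns grow to the right and rows downward; lengths in m; the calibration is good to about 2 mm. A picture is of the moment at which its call begins. There is no depth.
- r.close_job(): hands the job in; it is judged then, once.
Trained networks look in the newest picture that a camera, given by its name, has taken for a name from the list of things; names that differ only in an ending like _2 or _b are one class to them, and where a whole thing is asked for, a point or a joint stands for the part that bears it (a point fixed in the world has none). Each returns a list of dicts, best first, with "score" (0 to 1); they miss things now and then, are a little off and sometimes report something else, mostly with a low value. They report only what shows in the picture. A call takes as long as a camera call. They do not tell look-alikes from the thing itself.
- r.outline_of(thing, camera): "mask" (480x640 bool, what is visible of it) and "bbox" ([centre column, centre row, width, height] in pixels, round what is visible of it).
The state is a dict: "time": time; "joint_positions": joint angles; "joint_vel": joint speeds; "joint_torque": joint torques, N m; "ee_pos": TCP position; "eef_rot": TCP orientation; "ft_force": force on the tool from outside, world axes, zero at the start; "torque": the same for the moment, N m; "width": finger opening in m; "grip_force": force on a finger pad.
Only numpy, scipy, OpenCV 4.12 (cv2) and the standard library are available. Lean on these libraries where they do the work, as an engineer would, in place of code of your own. Each camera call takes 0.05 s, during which the arm holds its last target. There are 200 camera calls.

## Working session

There is one attempt and no reset: what is moved stays moved. The work goes in short steps, Python scripts to look and compute and a shell command to move; the robot and the scene stay as the last step left them, time stands still between calls to the robot, and variables do not carry over. Pictures are saved under pics/ and viewed, at most 10 in all, crops included, and the job is handed in when it is done.

```bash
mkdir -p pics; ls; python3 - <<'E'
from bench import r
import cv2,numpy as np
for c in ("side","top"):
    d=r.camera(c); cv2.imwrite(f"pics/{c}0.png",d["img"][:,:,::-1])
    print(c,d["camera_matrix"],d["xyz"],d["attitude"])
    for t in ("head_grip","keeper_grip","keeper","seat_cone","meter","multimeter","coupling","controller"):
        try:
            print(t,[(round(o["score"],2),[int(v) for v in o["bbox"]]) for o in r.outline_of(t,c)])
        except Exception as e: print(t,e)
s=r.read_state();print(s)
E
```

```text
pics
side [[504.96939781   0.         315.67316033]
 [  0.         504.96939781 245.2165602 ]
 [  0.           0.           1.        ]] [0.08258102 0.82495979 0.7614339 ] [-0.23217772  0.84946487 -0.45922074  0.11670151]
head_grip [(0.86, [359, 243, 47, 32]), (0.69, [431, 260, 50, 38]), (0.51, [181, 422, 92, 66])]
keeper_grip [(0.91, [273, 288, 28, 33])]
keeper [(0.81, [275, 288, 29, 28])]
seat_cone [(0.75, [285, 308, 114, 99])]
meter [(0.73, [236, 253, 81, 66])]
multimeter [(0.92, [181, 424, 93, 64])]
coupling [(0.87, [380, 317, 24, 30]), (0.46, [357, 242, 44, 29])]
controller [(0.76, [375, 202, 54, 31])]
top [[471.56757888   0.         322.25572311]
 [  0.         471.56757888 240.38695094]
 [  0.           0.           1.        ]] [ 0.50225987 -0.02817629  1.15905698] [-0.6980734   0.71507748 -0.02183113  0.02968368]
head_grip [(0.98, [417, 341, 47, 45]), (0.7, [315, 160, 113, 42]), (0.66, [408, 261, 57, 52])]
keeper_grip [(0.83, [244, 252, 28, 20])]
keeper [(0.72, [243, 254, 32, 24])]
seat_cone [(0.72, [246, 266, 77, 95]), (0.55, [242, 253, 31, 21])]
meter [(0.86, [317, 162, 112, 42])]
multimeter [(0.74, [131, 256, 42, 66])]
coupling [(0.64, [310, 333, 24, 21])]
controller [(0.9, [510, 232, 69, 74])]
{'time': 0.9, 'joint_positions': array([ 1.1904018 ,  0.3321849 , -0.0646855 ,  1.46007798,  0.02156723,
        1.34988701, -0.08848118]), 'joint_vel': array([-0.00036358, -0.00051637, -0.00092459, -0.00130308,  0.00162125,
        0.00161645, -0.00010649]), 'joint_torque': array([ 6.83269172e-04, -6.23027301e+01,  2.49690138e-02, -3.90111601e+01,
       -6.12803525e-02,  3.17272812e-02,  4.23301799e-05]), 'ee_pos': array([ 0.21891293, -0.58544469,  0.23359544]), 'eef_rot': array([9.84040451e-01, 1.77944896e-01, 3.63492416e-05, 6.13333524e-05]), 'ft_force': array([ 0.06700746, -0.52310782, -0.3565785 ]), 'torque': array([-0.00247293, -0.02519339, -0.0154612 ]), 'grip_force': 0.0, 'width': 0.08717817395318654}
```

```bash
python3 - <<'E'
import cv2
a=cv2.imread("pics/top0.png")
cv2.imwrite("pics/t_crop.png",cv2.resize(a[200:400,180:460],(800,571),interpolation=cv2.INTER_CUBIC))
a=cv2.imread("pics/side0.png")
cv2.imwrite("pics/s_crop.png",cv2.resize(a[210:370,210:470],(800,492),interpolation=cv2.INTER_CUBIC))
E
```

```text
(no output)
```

View pics/top0.png

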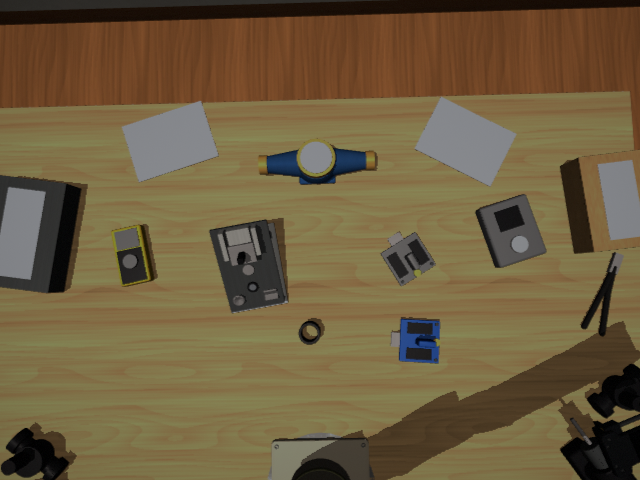

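View pics/t_crop.png

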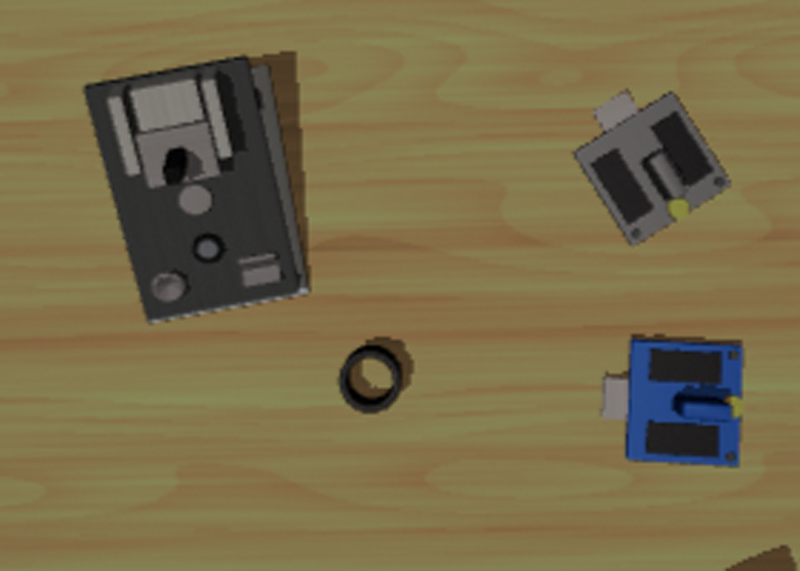

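View pics/s_crop.png

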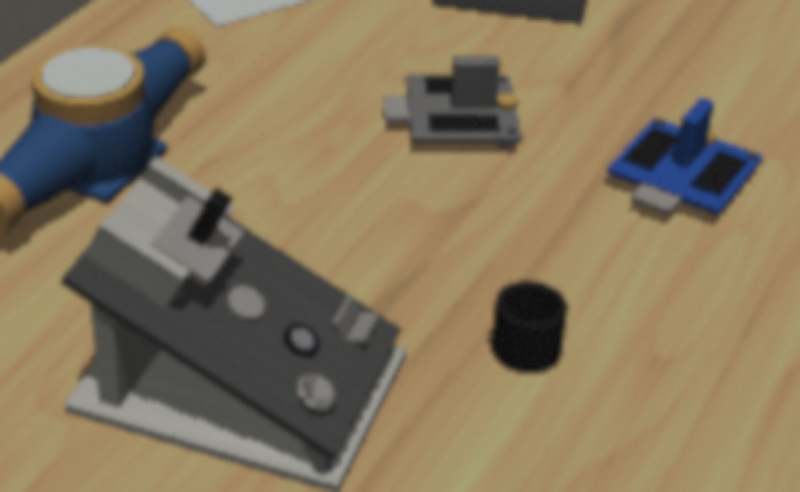

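```bash
python3 - <<'E'
import cv2,numpy as np
def crop(im,x,y,w,h,k):
    c=cv2.resize(im[y:y+h,x:x+w],None,fx=k,fy=k,interpolation=cv2.INTER_CUBIC)
    c=np.clip(c.astype(float)*1.6,0,255).astype(np.uint8)
    for i in range(0,w,10): cv2.putText(c,str(x+i),(i*k,8),0,.3,(255,255,0),1); cv2.line(c,(i*k,8),(i*k,14),(255,255,0),1)
    for i in range(0,h,10): cv2.putText(c,str(y+i),(0,i*k+3),0,.3,(0,255,255),1);cv2.line(c,(20,i*k),(26,i*k),(0,255,255),1)
    return c
t=cv2.imread("pics/top0.png"); s=cv2.imread("pics/side0.png")
M=np.zeros((600,800,3),np.uint8); M[:,:480]=crop(t,207,216,80,100,6); M[:360,485:785]=crop(t,380,229,50,60,6) if 0 else cv2.resize(crop(t,378,229,60,60,6),(300,300))[:300] if 0 else 0
cv2.imwrite("pics/m1.png",crop(t,207,216,80,100,6))
A=crop(t,378,229,62,60,6); B=crop(s,330,222,56,44,7)
H=max(A.shape[0],B.shape[0]);M=np.zeros((H,A.shape[1]+B.shape[1],3),np.uint8);M[:A.shape[0],:A.shape[1]]=A;M[:B.shape[0],A.shape[1]:]=B
cv2.imwrite("pics/m2.png",M);print(M.shape)
cv2.imwrite("pics/m3.png",crop(s,226,255,120,100,6))
E
```

```text
(360, 764, 3)
```

View pics/m1.png

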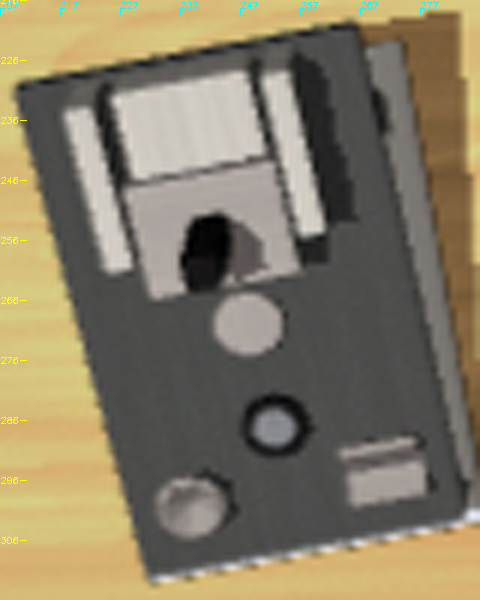

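View pics/m2.png

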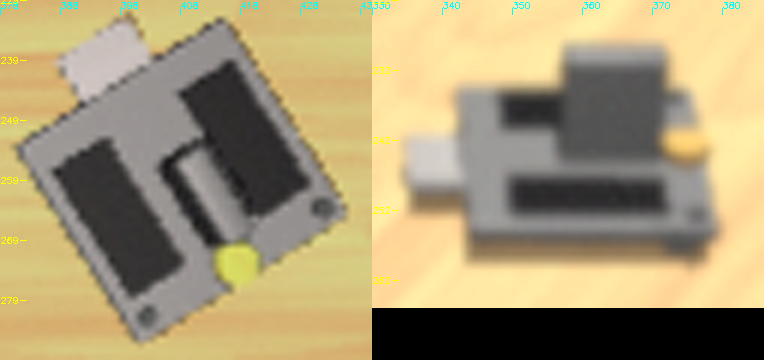

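View pics/m3.png

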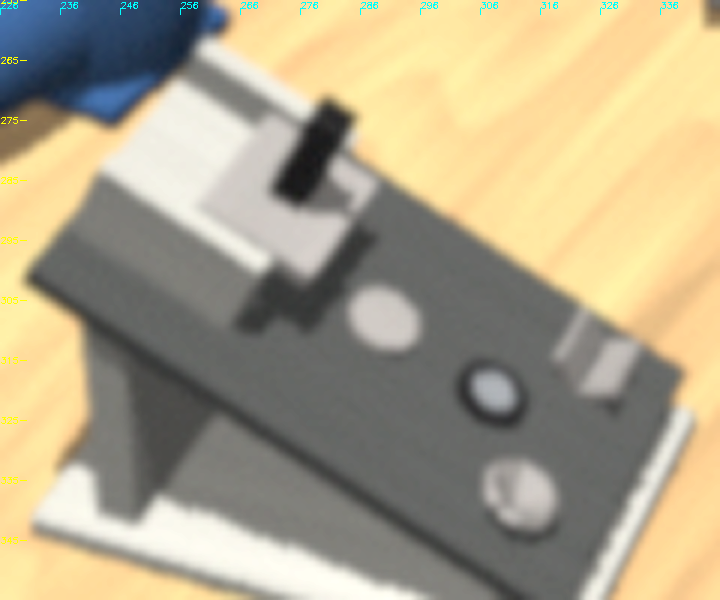

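```bash
cat > fit.py <<'E'
from bench import r
import numpy as np
from scipy.optimize import least_squares
from scipy.spatial.transform import Rotation as R
cam={}
def load():
    for c in("top","side"):
        d=r.camera(c); cam[c]=(d["camera_matrix"],np.array(d["xyz"]),R.from_quat(d["attitude"]).as_matrix(),d["img"])
def proj(c,P):
    K,t,Rm,_=cam[c]; q=K@(Rm.T@(np.asarray(P)-t)); return q[:2]/q[2]
E
cat > go.py <<'E'
from fit import *
load()
t=lambda x,y:(207+x/6-.42,216+y/6-.42)
s=lambda x,y:(226+x/6-.42,255+y/6-.42)
kp=[("KUL",),("KUR",),("KDR",),("KDL",)]
obs=[("top","cone",t(192,507)),("top","pad",t(248,324)),("top","gr",t(383.5,472)),
("top","KUL",t(122,188)),("top","KUR",t(275,160)),("top","KDR",t(302,270)),("top","KDL",t(152,300)),
("side","cone",s(520,494)),("side","pad",s(384,319)),("side","gr",s(598,351)),
("side","KUL",s(198,205)),("side","KUR",s(270,113)),("side","KDR",s(380,182)),("side","KDL",s(310,278))]
def loc(q):
    e=.124-q
    return dict(cone=(0,0,-.001),gr=(0,-.076,-.001),pad=(.07,-.038,-.008),KUL=(e+.045,-.01,.018),KUR=(e+.045,-.066,.018),KDR=(e,-.066,.018),KDL=(e,-.01,.018))
Rs=lambda yaw:(R.from_euler('z',yaw)*R.from_euler('y',-np.radians(25))).as_matrix()
def res(p):
    L=loc(p[4]);M=Rs(p[3]);return np.concatenate([proj(c,p[:3]+M@np.array(L[n]))-o for c,n,o in obs])
f=least_squares(res,[.45,.16,.08,.2,.016],loss='soft_l1')
p=f.x;print("stand",p.round(4),np.degrees(p[3]));print(res(p).reshape(-1,2).round(1).tolist())
M=Rs(p[3]);w=lambda v:(p[:3]+M@np.array(v)).round(4)
print("head target grip",w((.025,-.038,.037)),"keeper_grip if centred",w((.124-p[4]+.0225,-.038,.043)),"top back",w((.1465,-.038,.060)))
for c,o in(("top",None),("side",None)):
  q=lambda v:proj(c,w(v));o0,k=((207,216),6) if c=="top" else ((226,255),6)
  for z in(.018,.060): print(c,"post in m1/m3 px",((q((.124-p[4]+.0225,-.038,z))-o0+.42)*k).round())
t=lambda x,y:(378+x/6-.42,229+y/6-.42)
s=lambda x,y:(330+(x-372)/7-.43,222+y/7-.43)
H=lambda x0:dict(FL=(x0+.047,.05,-.025),FR=(x0+.047,-.05,-.025),BL=(x0-.047,.05,-.025),BR=(x0-.047,-.05,-.025),TL=(.077,.017,-.028),TR=(.077,-.017,-.028),fin=(0,0,.023))
obh=[("top","FL",t(17,148)),("top","FR",t(228,18)),("top","BR",t(347,210)),("top","BL",t(142,342)),("top","TL",t(60,62)),("top","TR",t(128,12)),("top","fin",t(215,190)),
("side","fin",s(615,56)),("side","FL",s(470,233)),("side","BL",s(718,233)),("side","BR",s(690,92)),("side","FR",s(457,90))]
def rh(p):
    M=R.from_euler('z',p[2]).as_matrix();L=H(p[3]);return np.concatenate([proj(c,np.array([p[0],p[1],p[4]])+M@np.array(L[n]))-o for c,n,o in obh])
f=least_squares(rh,[.45,-.2,.5,.01,.045],loss='soft_l1');print("head",f.x.round(4),np.degrees(f.x[2]));print(rh(f.x).reshape(-1,2).round(1).tolist())
E
python3 go.py
```

```text
stand [0.4487 0.1825 0.0558 0.1553 0.0272] 8.897732747207465
[[-0.5, -0.3], [-0.2, -0.9], [-0.3, -0.3], [-0.1, -0.7], [-0.4, -0.6], [-0.4, -0.3], [-0.2, -0.8], [0.8, -0.4], [0.4, 0.1], [0.9, 0.0], [0.5, 0.1], [0.6, -0.0], [0.3, 0.3], [0.7, 0.3]]
head target grip [0.4615 0.146  0.0999] keeper_grip if centred [0.5435 0.1588 0.1452] top back [0.5607 0.1615 0.1721]
top post in m1/m3 px [211. 226.]
top post in m1/m3 px [200. 271.]
side post in m1/m3 px [293. 195.]
side post in m1/m3 px [339. 116.]
head [ 0.5304 -0.2276  0.5319  0.0093  0.0409] 30.474087276024537
[[-0.3, -1.0], [-0.6, -1.0], [0.6, -0.1], [-0.2, -0.2], [-0.7, -1.0], [-0.2, 0.0], [0.3, 0.3], [0.7, -0.2], [0.3, 0.1], [0.9, 0.4], [0.8, 0.1], [0.3, 0.0]]
```

```bash
cat >> go.py <<'E'
print("JOINT")
base=dict(cam)
def allr(v):
    for i,c in enumerate(("top","side")):
        K,tt,Rm,im=base[c];b=v[9+6*i:15+6*i];cam[c]=(K,tt+b[:3],Rm@R.from_rotvec(b[3:]).as_matrix(),im)
    h=np.array([v[5],v[6],v[7],v[8],.045])
    return np.concatenate([res(v[:5])/.5,rh(h)/.5,v[9:12]/.002,v[12:15]/.002,v[15:18]/.002,v[18:21]/.002])
g=least_squares(allr,np.r_[p,f.x[:4],np.zeros(12)],loss='soft_l1');v=g.x;allr(v)
print("stand",v[:5].round(4),"head",v[5:9].round(4),"bias",v[9:].round(4));print(res(v[:5]).reshape(-1,2).round(1).tolist(),rh(np.r_[v[5:9],.045]).reshape(-1,2).round(1).tolist())
p=v[:5];M=Rs(p[3])
print("head target grip",w((.025,-.038,.037)),"keeper_grip now",w((.124-p[4]+.0225,-.038,.043)),"back",w((.1465,-.038,.043)),"home",w((.1145,-.038,.043)))
C=np.linalg.inv(g.jac.T@g.jac);print("sd",np.sqrt(np.diag(C))[:9].round(4))
E
python3 go.py | sed -n '/JOINT/,$p'
```

```text
JOINT
stand [0.4485 0.1824 0.0588 0.1558 0.0274] head [ 0.5306 -0.2264  0.5321  0.0086] bias [ 0.0005  0.0004  0.001   0.0005 -0.0005  0.0003 -0.0005 -0.0004  0.0008
  0.0013  0.0007 -0.0005]
[[-0.2, 0.2], [0.1, -0.4], [0.0, 0.2], [0.2, -0.1], [-0.1, -0.1], [-0.1, 0.3], [0.0, -0.2], [0.1, -0.4], [-0.3, -0.0], [0.4, -0.0], [-0.1, 0.1], [0.0, -0.1], [-0.2, 0.2], [0.1, 0.3]] [[-0.1, -0.5], [-0.3, -0.6], [1.0, 0.4], [0.1, 0.4], [-0.6, -0.7], [-0.1, 0.2], [0.4, 0.5], [-0.1, -0.3], [-0.3, -0.0], [0.4, 0.3], [0.3, -0.0], [-0.3, -0.1]]
head target grip [0.4613 0.1459 0.1029] keeper_grip now [0.5431 0.1588 0.1481] back [0.5676 0.1626 0.1597] home [0.539  0.1581 0.1462]
sd [0.0024 0.0025 0.0014 0.0065 0.0007 0.0026 0.0028 0.0081 0.001 ]
```

```bash
cat > d.py <<'E'
import sys,numpy as np
from bench import r
from scipy.spatial.transform import Rotation as R
s=r.read_state();M=R.from_quat(s["eef_rot"]).as_matrix();yaw=np.arctan2(M[1,0],M[0,0])
a=[float(x) for x in sys.argv[1:]]
print("t",s["time"],"pos",np.round(s["ee_pos"],4),"yaw",round(yaw,4),"tilt",np.round(M[:,2],3),"F",np.round(s["ft_force"],1),"w",round(s["width"],4),"g",round(s["grip_force"],1))
if a:
    print("turn",round(yaw-a[3],4),"shift now",np.round(M.T@(np.array(a[:3])-s["ee_pos"]),4))
    c,q=np.cos(a[3]),np.sin(a[3]);d=np.array(a[:3])-s["ee_pos"]
    print("shift after turn",np.round([c*d[0]+q*d[1],q*d[0]-c*d[1],-d[2]],4))
E
m="python3 -m pendant"
$m '[[0.0235,-0.0243,0,0],[0.0235,-0.0243,0,0],[0.0235,-0.0243,0,0],[0.0235,-0.0243,0,0],[0.0235,-0.0243,0,0],[0.0235,-0.0243,0,0],[0.0235,-0.0243,0,0],[0.0235,-0.0243,0,0]]' 0.6 20
$m '[[0.0235,-0.0243,0,0],[0.0235,-0.0243,0,0],[0.0235,-0.0243,0,0],[0.0235,-0.0243,0,0],[0.0235,-0.0243,0,0],[0.0235,-0.0243,0,0],[0.0235,-0.0243,0,0],[0.0235,-0.0243,0,0]]'
$m '[[0.0235,-0.0243,0,0],[0.0235,-0.0243,0,0],[0.0235,-0.0243,0,0],[0.0235,-0.0243,0,0],[0.0235,-0.0243,0,0],[0,0,0,0.067],[0,0,0,0.067],[0,0,0,0.067]]'
python3 d.py 0.543 0.1588 0.143 0.1558
```

```text
time: 1.77
ee_pos: [0.3273, -0.336, 0.2338]
eef_rot: [0.984, 0.178, 0.0, 0.0]
ft_force: [1.1, -0.5, -0.0]
width: 0.0531
grip_force: 0.0
time: 2.43
ee_pos: [0.4353, -0.088, 0.2339]
eef_rot: [0.984, 0.178, 0.0, 0.0]
ft_force: [0.6, 0.5, -0.6]
width: 0.052
grip_force: 0.0
time: 3.1
ee_pos: [0.5025, 0.0661, 0.2335]
eef_rot: [0.997, 0.077, -0.0, -0.0]
ft_force: [0.4, 0.2, -0.4]
width: 0.0522
grip_force: 0.0
t 3.1 pos [0.5025 0.0661 0.2335] yaw 0.1549 tilt [-0.  0. -1.] F [ 0.4  0.2 -0.4] w 0.0522 g 0.0
turn -0.0009 shift now [ 0.0543 -0.0853  0.0905]
shift after turn [ 0.0544 -0.0853  0.0905]
```

```bash
m="python3 -m pendant"
$m '[[0.018,-0.0285,0,0],[0.018,-0.0285,0,0],[0.0183,-0.0283,0,0],[0,0,0,0],[0,0,0.03,0],[0,0,0.03,0],[0,0,0.0305,0],[0,0,0,0]]'
python3 d.py 0.543 0.1588 0.143 0.1558
$m '[[0,0,0,0],[0,0,0,0],[0,0,0,0],[0,0,0,0],[0,0,0,0],[0,0,0,0]]' 0.0 15
```

```text
time: 3.77
ee_pos: [0.5398, 0.1567, 0.1376]
eef_rot: [0.997, 0.078, -0.004, 0.001]
ft_force: [-0.2, -0.6, -0.5]
width: 0.0524
grip_force: 0.0
t 3.7667 pos [0.5398 0.1567 0.1376] yaw 0.1569 tilt [-0.008 -0.002 -1.   ] F [-0.2 -0.6 -0.5] w 0.0524 g 0.0
turn 0.0011 shift now [ 0.0034 -0.0016 -0.0054]
shift after turn [ 0.0034 -0.0016 -0.0054]
time: 4.27
ee_pos: [0.5431, 0.1582, 0.1439]
eef_rot: [0.997, 0.078, 0.001, 0.0]
ft_force: [0.1, 0.1, 0.4]
width: 0.02
grip_force: 0.0
```

```bash
m="python3 -m pendant"
$m '[[0,0,0,0],[0,0,0,0],[0,0,0,0],[0,0,0,0]]' 0.0 20
```

```text
time: 4.6
ee_pos: [0.5431, 0.1572, 0.1436]
eef_rot: [0.997, 0.078, 0.0, 0.001]
ft_force: [-1.2, -4.5, 5.3]
width: 0.0137
grip_force: 20.0
```

```bash
m="python3 -m pendant"
$m '[[0.0045,0,-0.0021,0],[0.0045,0,-0.0021,0],[0.0045,0,-0.0021,0],[0.0045,0,-0.0021,0],[0.0045,0,-0.0021,0],[0.003,0,-0.0014,0],[0,0,0,0]]'
$m '[[0.002,0,-0.0009,0],[0.001,0,-0.0005,0],[0,0,0,0]]'
```

```text
time: 5.18
ee_pos: [0.5673, 0.1611, 0.155]
eef_rot: [0.997, 0.078, -0.001, 0.001]
ft_force: [-6.2, -5.8, 6.9]
width: 0.0139
grip_force: 20.0
time: 5.43
ee_pos: [0.5676, 0.1611, 0.1551]
eef_rot: [0.997, 0.078, -0.004, 0.002]
ft_force: [-16.4, -8.4, 7.2]
width: 0.014
grip_force: 20.0
```

```bash
m="python3 -m pendant"
$m '[[-0.002,0,0.0009,0],[0,0,0,0],[0,0,0,0],[0,0,0,0],[0,0,0,0]]' 0.6
$m '[[0,0,-0.02,0],[0,0,-0.03,0],[0,0,-0.03,0],[0,0.03,0,-0.1],[0,0.035,0,-0.1],[0,0.035,0,-0.1],[0,0.035,0,-0.076]]'
python3 d.py 0.5306 -0.2264 0.15 0.532
```

```text
time: 5.85
ee_pos: [0.5692, 0.1624, 0.1556]
eef_rot: [0.997, 0.078, 0.0, -0.0]
ft_force: [-0.1, 0.1, 0.3]
width: 0.0396
grip_force: 0.0
time: 6.43
ee_pos: [0.6104, 0.0329, 0.2361]
eef_rot: [0.964, 0.266, 0.0, 0.001]
ft_force: [1.1, 0.5, 0.1]
width: 0.0522
grip_force: 0.0
t 6.4333 pos [0.6104 0.0329 0.2361] yaw 0.5384 tilt [ 0.001 -0.001 -1.   ] F [1.1 0.5 0.1] w 0.0522 g 0.0
turn 0.0064 shift now [-0.2016  0.1816  0.0862]
shift after turn [-0.2003  0.183   0.0861]
```

```bash
python3 - <<'E'
from bench import r
import cv2
a=r.camera("top")["img"][:,:,::-1]
for t in("keeper",): print([(round(o["score"],2),o["bbox"]) for o in r.outline_of(t,"top")])
cv2.imwrite("pics/t2.png",cv2.resize(a[200:400,180:460],(800,571),interpolation=cv2.INTER_CUBIC))
E
```

```text
[(0.92, [237.6, 243.5, 26.9, 21.0]), (0.16, [338.1, 159.1, 66.5, 40.3])]
```

```bash
m="python3 -m pendant"
$m '[[-0.0286,0.0261,0,0.0009],[-0.0286,0.0261,0,0],[-0.0286,0.0261,0,0],[-0.0286,0.0261,0,0],[-0.0286,0.0261,0,0],[-0.0286,0.0261,0,0],[-0.0286,0.0261,0,0],[0,0,0,0]]'
python3 d.py 0.5306 -0.2264 0.15 0.532
```

```text
time: 7.2
ee_pos: [0.5272, -0.2337, 0.235]
eef_rot: [0.966, 0.257, -0.001, 0.001]
ft_force: [-0.4, -1.4, -0.3]
width: 0.0521
grip_force: 0.0
t 7.2 pos [ 0.5272 -0.2337  0.235 ] yaw 0.5202 tilt [-0.002 -0.003 -1.   ] F [-0.4 -1.4 -0.3] w 0.0521 g 0.0
turn -0.0118 shift now [ 0.0069 -0.0048  0.085 ]
shift after turn [ 0.0067 -0.0046  0.085 ]
```

```bash
m="python3 -m pendant"
$m '[[0,0,0.03,0],[0,0,0.03,0],[0,0,0.025,0],[0,0,0,0],[0,0,0,0],[0,0,0,0]]'
python3 d.py 0.5306 -0.2264 0.04 0.532
python3 - <<'E'
from bench import r
import cv2
a=r.camera("side")["img"][:,:,::-1]
cv2.imwrite("pics/s3.png",cv2.resize(a[190:310,290:450],(800,600),interpolation=cv2.INTER_CUBIC))
E
```

```text
time: 7.7
ee_pos: [0.5313, -0.2243, 0.1522]
eef_rot: [0.965, 0.263, 0.001, 0.001]
ft_force: [1.2, -0.5, -0.0]
width: 0.0526
grip_force: 0.0
t 7.7 pos [ 0.5313 -0.2243  0.1522] yaw 0.5321 tilt [ 0.002 -0.001 -1.   ] F [ 1.2 -0.5 -0. ] w 0.0526 g 0.0
turn 0.0001 shift now [-0.0018  0.0013  0.1122]
shift after turn [-0.0017  0.0015  0.1122]
```

View pics/s3.png

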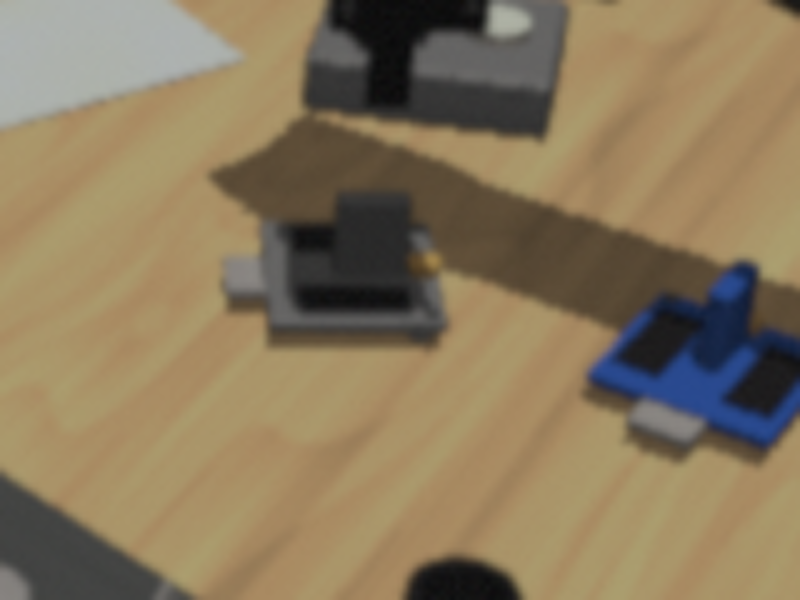

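```bash
m="python3 -m pendant"
$m '[[-0.0018,0.0013,0.03,0],[0,0,0.03,0],[0,0,0.03,0],[0,0,0.015,0],[0,0,0.007,0],[0,0,0,0],[0,0,0,0]]'
$m '[[0,0,0,0],[0,0,0,0],[0,0,0,0],[0,0,0,0],[0,0,0,0],[0,0,0,0],[0,0,0,0],[0,0,0,0]]' 0.0 20
python3 d.py 0.5306 -0.2264 0.04 0.532
```

```text
time: 8.33
ee_pos: [0.5306, -0.2268, 0.0401]
eef_rot: [0.965, 0.263, 0.001, 0.001]
ft_force: [-0.0, 0.5, 0.3]
width: 0.0521
grip_force: 0.0
time: 9.0
ee_pos: [0.5295, -0.2266, 0.0386]
eef_rot: [0.965, 0.263, 0.0, 0.0]
ft_force: [0.8, 0.0, 1.9]
width: 0.0141
grip_force: 20.0
t 9.0 pos [ 0.5295 -0.2266  0.0386] yaw 0.5318 tilt [ 0. -0. -1.] F [0.8 0.  1.9] w 0.0141 g 20.0
turn -0.0002 shift now [ 0.001   0.0004 -0.0014]
shift after turn [ 0.001   0.0004 -0.0014]
```

```bash
m="python3 -m pendant"
$m '[[0,0,-0.005,0],[0,0,-0.015,0],[0,0,-0.03,0],[0,0,-0.03,0],[0,0,-0.03,0],[0,0,-0.03,0],[0,0,-0.03,0],[0,0,-0.016,0]]'
$m '[[0,0,0,0.06],[0,0,0,0.08],[0,0,0,0.08],[0,0,0,0.08],[0,0,0,0.076],[0,0,0,0]]'
python3 d.py 0.4727 0.1459 0.225 0.1558
```

```text
time: 9.67
ee_pos: [0.5302, -0.2263, 0.2282]
eef_rot: [0.965, 0.263, 0.001, 0.001]
ft_force: [0.2, 0.2, -2.2]
width: 0.0135
grip_force: 20.0
time: 10.17
ee_pos: [0.5291, -0.2262, 0.2244]
eef_rot: [0.997, 0.076, -0.0, -0.0]
ft_force: [-0.5, -0.1, -2.0]
width: 0.0136
grip_force: 20.0
t 10.1667 pos [ 0.5291 -0.2262  0.2244] yaw 0.1526 tilt [-0.001  0.    -1.   ] F [-0.5 -0.1 -2. ] w 0.0136 g 20.0
turn -0.0032 shift now [ 0.0008 -0.3764 -0.0005]
shift after turn [ 0.002  -0.3764 -0.0006]
```

```bash
m="python3 -m pendant"
$m '[[0,-0.012,0,0],[0,-0.024,0,0],[0,-0.03,0,0],[0,-0.03,0,0],[0,-0.03,0,0],[0,-0.03,0,0],[0,-0.03,0,0],[0,-0.03,0,0]]'
$m '[[0,-0.03,0,0],[0,-0.03,0,0],[0,-0.03,0,0],[0,-0.03,0,0],[0,-0.024,0,0],[0,-0.012,0,0],[0,-0.004,0,0],[0,0,0,0]]'
python3 d.py 0.4727 0.1459 0.134 0.1558
python3 - <<'E'
from bench import r
import cv2,numpy as np
a=r.camera("side")["img"][:,:,::-1]; b=r.camera("top")["img"][:,:,::-1]
A=cv2.resize(a[210:350,220:350],None,fx=3,fy=3,interpolation=cv2.INTER_CUBIC);B=cv2.resize(b[210:350,190:320],None,fx=3,fy=3,interpolation=cv2.INTER_CUBIC)
cv2.imwrite("pics/h4.png",np.hstack([A,B]))
cv2.imwrite("pics/side4.png",a)
E
```

```text
time: 10.83
ee_pos: [0.4948, -0.0107, 0.2244]
eef_rot: [0.997, 0.08, -0.0, 0.0]
ft_force: [0.1, 0.5, -2.6]
width: 0.0143
grip_force: 20.0
time: 11.5
ee_pos: [0.4702, 0.1462, 0.2244]
eef_rot: [0.997, 0.08, -0.0, 0.0]
ft_force: [0.3, -0.9, -2.0]
width: 0.0139
grip_force: 20.0
t 11.5 pos [0.4702 0.1462 0.2244] yaw 0.1601 tilt [-0. -0. -1.] F [ 0.3 -0.9 -2. ] w 0.0139 g 20.0
turn 0.0043 shift now [0.0024 0.0007 0.0904]
shift after turn [0.0024 0.0007 0.0904]
```

View pics/h4.png

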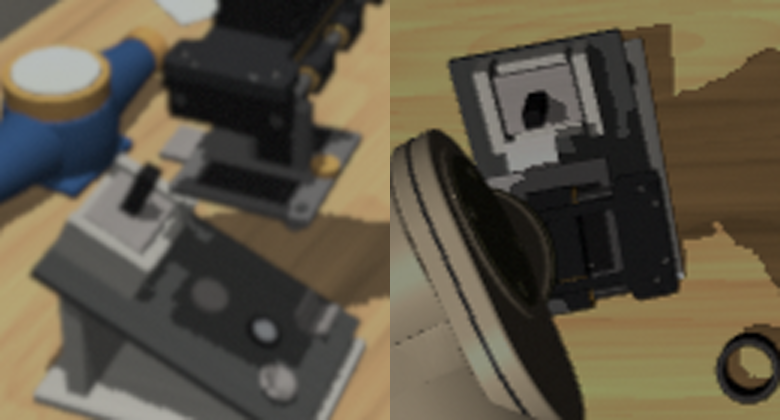

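```bash
sed -i 's/^g=least/import os\ng=least/' go.py; cat >> go.py <<'E'
print("CHK")
tcp=np.array([.4702,.1462,.2244]);yaw=.1601
for dx in(-.005,0,.005):
    Mh=R.from_euler('z',yaw).as_matrix()
    out={}
    for n,l in H(v[8]).items():
        out[n]=((proj("side",tcp+[0,0,.008-.0016]+Mh@(np.array(l)+[dx,0,0]))-[220,210]+.33)*3).round().tolist()
    print(dx,out)
E
python3 go.py | sed -n '/CHK/,$p'
```

```text
CHK
-0.005 {'FL': [175.0, 188.0], 'FR': [237.0, 105.0], 'BL': [318.0, 223.0], 'BR': [371.0, 135.0], 'TL': [166.0, 155.0], 'TR': [188.0, 128.0], 'fin': [290.0, 100.0]}
0 {'FL': [168.0, 186.0], 'FR': [230.0, 104.0], 'BL': [311.0, 221.0], 'BR': [364.0, 134.0], 'TL': [159.0, 154.0], 'TR': [181.0, 126.0], 'fin': [282.0, 98.0]}
0.005 {'FL': [160.0, 184.0], 'FR': [224.0, 102.0], 'BL': [303.0, 219.0], 'BR': [356.0, 132.0], 'TL': [152.0, 152.0], 'TR': [174.0, 124.0], 'fin': [274.0, 97.0]}
```

```bash
m="python3 -m pendant"
$m '[[0.0024,0.0007,0.015,0.004],[0,0,0.025,0],[0,0,0.025,0],[0,0,0.015,0],[0,0,0.007,0],[0,0,0.003,0],[0,0,0,0],[0,0,0,0]]'
python3 d.py 0.4727 0.1459 0.134 0.1558
$m '[[0,0,0.004,0],[0,0,0.003,0],[0,0,0.002,0],[0,0,0,0],[0,0,0,0]]'
$m '[[0,0,0.002,0],[0,0,0.002,0],[0,0,0,0],[0,0,0,0]]'
```

```text
time: 12.37
ee_pos: [0.4741, 0.1446, 0.1354]
eef_rot: [0.997, 0.076, 0.001, -0.0]
ft_force: [1.2, -0.1, -2.3]
width: 0.014
grip_force: 20.0
t 12.3667 pos [0.4741 0.1446 0.1354] yaw 0.1515 tilt [ 0.001  0.    -1.   ] F [ 1.2 -0.1 -2.3] w 0.014 g 20.0
turn -0.0043 shift now [-0.0012 -0.0015  0.0014]
shift after turn [-0.0012 -0.0015  0.0014]
time: 12.78
ee_pos: [0.4735, 0.1447, 0.1254]
eef_rot: [0.997, 0.076, -0.0, 0.0]
ft_force: [0.2, -0.9, -3.2]
width: 0.014
grip_force: 20.0
time: 13.12
ee_pos: [0.4734, 0.1446, 0.1213]
eef_rot: [0.997, 0.076, -0.0, 0.0]
ft_force: [0.3, -0.0, -2.3]
width: 0.0137
grip_force: 20.0
```

```bash
m="python3 -m pendant"
$m '[[0,-0.001,0.0015,-0.004],[0,0,0,0],[0,0,0,0]]'
$m '[[0,0,0.0015,0],[0,0,0,0],[0,0,0,0]]'
$m '[[0,0,0.0015,0],[0,0,0,0],[0,0,0,0]]'
```

```text
time: 13.37
ee_pos: [0.4733, 0.1457, 0.1199]
eef_rot: [0.997, 0.078, -0.0, 0.0]
ft_force: [0.3, 0.4, -2.8]
width: 0.0141
grip_force: 20.0
time: 13.62
ee_pos: [0.4733, 0.1456, 0.1183]
eef_rot: [0.997, 0.078, -0.0, 0.0]
ft_force: [-0.2, 0.5, -2.9]
width: 0.0138
grip_force: 20.0
time: 13.87
ee_pos: [0.4734, 0.1456, 0.1169]
eef_rot: [0.997, 0.078, -0.0, 0.0]
ft_force: [-0.8, 0.1, -0.7]
width: 0.0137
grip_force: 20.0
```

```bash
m="python3 -m pendant"
$m '[[-0.0016,0,0.002,0],[-0.0016,0,0.0021,0],[0,0,0,0]]' 0.0 12
$m '[[-0.0015,0,0.0021,0],[-0.0014,0,0.0022,0],[0,0,0,0]]'
$m '[[-0.0013,0,0.0023,0],[-0.0012,0,0.0023,0],[0,0,0,0]]'
```

```text
time: 14.12
ee_pos: [0.4698, 0.1451, 0.1126]
eef_rot: [0.997, 0.078, -0.0, 0.0]
ft_force: [-2.5, -0.1, 1.3]
width: 0.0135
grip_force: 12.0
time: 14.37
ee_pos: [0.4669, 0.1446, 0.1081]
eef_rot: [0.997, 0.078, -0.0, 0.0]
ft_force: [-2.3, -0.4, 2.3]
width: 0.0139
grip_force: 12.0
time: 14.62
ee_pos: [0.4644, 0.1442, 0.1035]
eef_rot: [0.997, 0.078, -0.0, 0.0]
ft_force: [-3.2, -0.4, 1.1]
width: 0.0143
grip_force: 12.0
```

Pivoting as planned (low forces, about 4 N on the pad).

```bash
m="python3 -m pendant"
$m '[[-0.001,0,0.0023,0],[-0.001,0,0.0024,0],[0,0,0,0]]'
$m '[[-0.0009,0,0.0025,0],[-0.0004,0,0.0013,0],[0,0,0,0],[0,0,0,0]]'
python3 - <<'E'
from bench import r
import cv2,numpy as np
a=r.camera("side")["img"][:,:,::-1]
cv2.imwrite("pics/h5.png",cv2.resize(a[230:350,220:350],None,fx=5,fy=5,interpolation=cv2.INTER_CUBIC))
E
```

```text
time: 14.87
ee_pos: [0.4625, 0.1439, 0.0987]
eef_rot: [0.997, 0.078, -0.0, 0.0]
ft_force: [-2.7, 0.9, 1.3]
width: 0.0137
grip_force: 12.0
time: 15.2
ee_pos: [0.4615, 0.1437, 0.0952]
eef_rot: [0.997, 0.078, -0.0, 0.0]
ft_force: [-1.4, -0.2, -0.4]
width: 0.0141
grip_force: 12.0
```

View pics/h5.png

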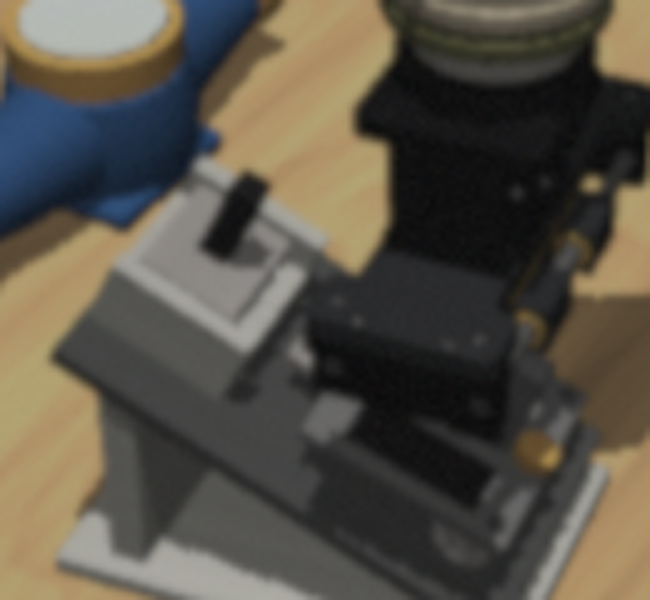

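```bash
m="python3 -m pendant"
$m '[[-0.0005,0,0.0012,0],[0,0,0,0],[0,0,0,0]]'
$m '[[-0.0003,0,0.0012,0],[0,0,0,0],[0,0,0,0]]'
cat >> go.py <<'E'
print("SEAT")
for n,l in H(v[8]).items():
    P=w(np.array(l)+[.025,-.038,.037]); print(n,((proj("side",P)-[220,230]+.4)*5).round(),((proj("top",P)-[190,210]+.33)*3).round())
E
python3 go.py | sed -n '/SEAT/,$p'
```

```text
time: 15.5
ee_pos: [0.4612, 0.1437, 0.0943]
eef_rot: [0.997, 0.078, 0.0, 0.0]
ft_force: [-1.3, -0.2, 1.5]
width: 0.014
grip_force: 12.0
time: 15.75
ee_pos: [0.4615, 0.1439, 0.0936]
eef_rot: [0.997, 0.078, 0.001, -0.0]
ft_force: [-1.6, 0.2, 5.4]
width: 0.0137
grip_force: 12.0
SEAT
FL [294. 423.] [104. 188.]
FR [393. 277.] [236. 165.]
BL [495. 555.] [133. 298.]
BR [579. 399.] [261. 274.]
TL [281. 348.] [141. 153.]
TR [316. 299.] [186. 145.]
fin [509. 351.] [181. 272.]
```

```bash
m="python3 -m pendant"
$m '[[0,0,0,0],[0,0,0,0],[0,0,0,0]]' 0.0 3
$m '[[0,0,0,0],[0,0,0,0],[0,0,0,0],[0,0,0,0],[0,0,0,0],[0,0,0,0],[0,0,0,0]]' 0.5
$m '[[0,0,-0.02,0],[0,0,-0.03,0],[0,0,-0.03,0],[0,0,-0.03,0],[0.03,0,0,0],[0.035,0,0,0],[0.03,0,0,0],[0,0,0,0]]'
python3 d.py 0.567 0.161 0.155 0.1558
python3 - <<'E'
from bench import r
import cv2,numpy as np
a=r.camera("side")["img"][:,:,::-1]
b=r.camera("top")["img"][:,:,::-1]
A=cv2.resize(a[230:350,220:350],None,fx=5,fy=5,interpolation=cv2.INTER_CUBIC)
cv2.imwrite("pics/h6.png",A);cv2.imwrite("pics/top6.png",b)
E
```

```text
time: 16.1
ee_pos: [0.4614, 0.1438, 0.0934]
eef_rot: [0.997, 0.078, 0.001, -0.0]
ft_force: [1.0, 0.4, 4.6]
width: 0.0144
grip_force: 3.0
time: 16.68
ee_pos: [0.4608, 0.1436, 0.093]
eef_rot: [0.997, 0.078, -0.0, 0.0]
ft_force: [1.1, -0.2, -0.6]
width: 0.0423
grip_force: 0.0
time: 17.35
ee_pos: [0.5585, 0.1577, 0.2017]
eef_rot: [0.997, 0.076, -0.0, -0.001]
ft_force: [-0.2, 0.6, -0.3]
width: 0.0433
grip_force: 0.0
t 17.35 pos [0.5585 0.1577 0.2017] yaw 0.1529 tilt [-0.001  0.002 -1.   ] F [-0.2  0.6 -0.3] w 0.0433 g 0.0
turn -0.0029 shift now [ 0.0089 -0.0019  0.0467]
shift after turn [ 0.0089 -0.0019  0.0467]
```

View pics/h6.png

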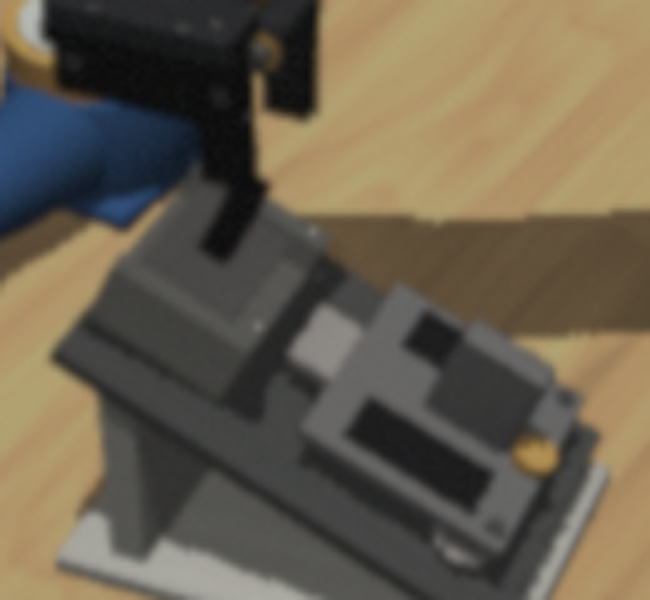

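```bash
m="python3 -m pendant"
$m '[[-0.025,0,0,0],[-0.04,0,0,0],[-0.03,0,0,0],[0,0,0,0],[0,0,0,0],[0,0,0,0]]'
python3 d.py 0.461 0.1437 0.094 0.1558
```

```text
time: 17.95
ee_pos: [0.4609, 0.1433, 0.2035]
eef_rot: [0.997, 0.078, 0.001, 0.001]
ft_force: [-0.1, -0.0, 0.3]
width: 0.0432
grip_force: 0.0
t 17.95 pos [0.4609 0.1433 0.2035] yaw 0.1554 tilt [ 0.002 -0.001 -1.   ] F [-0.1 -0.   0.3] w 0.0432 g 0.0
turn -0.0004 shift now [-0.     -0.0006  0.1095]
shift after turn [ 1.000e-04 -4.000e-04  1.095e-01]
```

```bash
m="python3 -m pendant"
$m '[[0,0,0.03,0],[0,0,0.03,0],[0,0,0.03,0],[0,0,0.013,0],[0,0,0.006,0],[0,0,0,0],[0,0,0,0]]'
$m '[[0,0,0,0],[0,0,0,0],[0,0,0,0],[0,0,0,0],[0,0,0,0],[0,0,0,0],[0,0,0,0]]' 0.0 20
$m '[[0.0004,0,0.0009,0],[0.0004,0,0.0009,0],[0,0,0,0],[0,0,0,0]]'
$m '[[0.0004,0,0.0009,0],[0.0004,0,0.0009,0],[0,0,0,0],[0,0,0,0]]'
```

```text
time: 18.53
ee_pos: [0.4616, 0.1442, 0.0951]
eef_rot: [0.997, 0.078, 0.0, -0.0]
ft_force: [-0.6, 0.4, 0.3]
width: 0.0435
grip_force: 0.0
time: 19.12
ee_pos: [0.461, 0.1436, 0.0942]
eef_rot: [0.997, 0.078, 0.0, 0.0]
ft_force: [0.7, 0.0, 1.8]
width: 0.0136
grip_force: 20.0
time: 19.45
ee_pos: [0.4624, 0.1442, 0.0933]
eef_rot: [0.997, 0.078, 0.001, 0.0]
ft_force: [-2.9, -1.1, 11.3]
width: 0.0139
grip_force: 20.0
time: 19.78
ee_pos: [0.4633, 0.1443, 0.0922]
eef_rot: [0.997, 0.078, 0.001, 0.0]
ft_force: [-6.0, -3.0, 22.1]
width: 0.0141
grip_force: 20.0
```

```bash
m="python3 -m pendant"
$m '[[0.0008,0,0,0],[0,0,0,0],[0,0,0,0]]'
$m '[[0,0,-0.0008,0],[0,0,-0.0008,0],[0,0,0,0],[0,0,0,0]]'
$m '[[0,0,0,0],[0,0,0,0],[0,0,0,0]]' 0.0 5
$m '[[0,0,0,0],[0,0,0,0],[0,0,0,0],[0,0,0,0],[0,0,0,0],[0,0,0,0],[0,0,0,0]]' 0.5
$m '[[0,0,-0.02,0],[0,0,-0.03,0],[0,0,-0.03,0],[0,0,-0.03,0],[0.03,0,0,0],[0.035,0,0,0],[0.035,0,0,0],[0,0,0,0]]'
python3 - <<'E'
from bench import r
import cv2,numpy as np
b=r.camera("side")["img"][:,:,::-1];cv2.imwrite("pics/side7.png",b)
# compare with picture before the press: motion of the head in a side view
a=cv2.imread("pics/h6.png"); B=cv2.resize(b[230:350,220:350],None,fx=5,fy=5,interpolation=cv2.INTER_CUBIC)
for n,(x,y) in dict(FL=(303,428),FR=(400,288),BL=(498,553),BR=(565,400),fin=(470,345),tab=(300,350),deckref=(520,590),brass=(535,455)).items():
    t=a[max(y-25,0):y+25,x-25:x+25];y0=max(y-50,0);reg=B[y0:y+50,x-50:x+50]
    q=cv2.matchTemplate(reg,t,cv2.TM_CCOEFF_NORMED);_,s,_,l=cv2.minMaxLoc(q);print(n,round(s,3),l[0]-25,l[1]+y0-max(y-25,0))
E
python3 d.py 0.567 0.161 0.155 0.1558
```

```text
time: 20.03
ee_pos: [0.4634, 0.1443, 0.0921]
eef_rot: [0.997, 0.078, 0.0, 0.001]
ft_force: [-8.4, -3.5, 26.0]
width: 0.0137
grip_force: 20.0
time: 20.37
ee_pos: [0.4633, 0.1442, 0.0924]
eef_rot: [0.997, 0.078, 0.0, 0.0]
ft_force: [-1.9, -0.6, 7.5]
width: 0.0135
grip_force: 20.0
time: 20.62
ee_pos: [0.4633, 0.1442, 0.0923]
eef_rot: [0.997, 0.078, 0.0, 0.0]
ft_force: [-1.9, -0.7, 5.8]
width: 0.0139
grip_force: 5.0
time: 21.2
ee_pos: [0.4632, 0.144, 0.092]
eef_rot: [0.997, 0.078, 0.0, 0.0]
ft_force: [0.8, 0.0, 1.3]
width: 0.0427
grip_force: 0.0
time: 21.87
ee_pos: [0.5663, 0.1586, 0.1999]
eef_rot: [0.997, 0.076, -0.001, -0.001]
ft_force: [0.1, -1.2, -0.5]
width: 0.043
grip_force: 0.0
FL 0.996 -4 -3
FR 0.991 -5 -2
BL 0.978 -7 1
BR 0.955 -4 1
fin 0.994 -3 0
tab 0.993 -4 -4
deckref 0.988 0 0
brass 0.983 -7 2
t 21.9167 pos [0.5637 0.1594 0.2002] yaw 0.1545 tilt [-0.003  0.002 -1.   ] F [-0.7 -0.   0.4] w 0.0435 g 0.0
turn -0.0013 shift now [ 0.0036 -0.0009  0.0452]
shift after turn [ 0.0035 -0.001   0.0452]
```

```bash
m="python3 -m pendant"
$m '[[0.003,-0.001,0,0],[0,0,0.02,0],[0,0,0.017,0],[0,0,0.008,0],[0,0,0,0],[0,0,0,0]]'
$m '[[0,0,0,0],[0,0,0,0],[0,0,0,0],[0,0,0,0],[0,0,0,0],[0,0,0,0],[0,0,0,0]]' 0.0 20
python3 d.py 0.5385 0.1566 0.1415 0.1558
```

```text
time: 22.42
ee_pos: [0.5645, 0.1611, 0.1577]
eef_rot: [0.997, 0.078, 0.0, 0.0]
ft_force: [0.2, -0.3, -0.0]
width: 0.0435
grip_force: 0.0
time: 23.0
ee_pos: [0.5649, 0.1607, 0.1572]
eef_rot: [0.997, 0.078, 0.0, 0.0]
ft_force: [-0.6, -2.4, 3.0]
width: 0.0138
grip_force: 20.0
t 23.0 pos [0.5649 0.1607 0.1572] yaw 0.1556 tilt [ 0.    -0.001 -1.   ] F [-0.6 -2.4  3. ] w 0.0138 g 20.0
turn -0.0002 shift now [-0.0267 -0.0001  0.0157]
shift after turn [-0.0267 -0.0001  0.0157]
```

```bash
m="python3 -m pendant"
$m '[[-0.0045,0,0.0021,0],[-0.0045,0,0.0021,0],[-0.0045,0,0.0021,0],[-0.0045,0,0.0021,0],[-0.0045,0,0.0021,0],[-0.0045,0,0.0021,0],[0,0,0,0]]'
$m '[[-0.002,0,0.0009,0],[-0.001,0,0.0005,0],[0,0,0,0]]'
$m '[[-0.001,0,0.0005,0],[0,0,0,0],[0,0,0,0]]'
```

```text
time: 23.58
ee_pos: [0.537, 0.1562, 0.144]
eef_rot: [0.997, 0.078, -0.0, 0.001]
ft_force: [-3.1, -3.2, 2.8]
width: 0.014
grip_force: 20.0
time: 23.83
ee_pos: [0.5361, 0.1561, 0.1436]
eef_rot: [0.997, 0.078, 0.001, 0.0]
ft_force: [4.7, -2.3, 5.4]
width: 0.0138
grip_force: 20.0
time: 24.08
ee_pos: [0.5361, 0.1561, 0.1436]
eef_rot: [0.997, 0.077, 0.002, -0.0]
ft_force: [6.8, -2.9, 5.3]
width: 0.0138
grip_force: 20.0
```

```bash
m="python3 -m pendant"
$m '[[0.0007,0,-0.0003,0],[0,0,0,0],[0,0,0,0],[0,0,0,0],[0,0,0,0],[0,0,0,0]]' 0.5
$m '[[0,0,-0.01,0],[0,0,-0.03,0],[0,0,-0.03,0],[0,0,-0.03,0],[0,0,-0.02,0],[0,0,0,0],[0,0,0,0]]'
python3 - <<'E'
from bench import r
import cv2,numpy as np
b=r.camera("side")["img"][:,:,::-1];cv2.imwrite("pics/side8.png",b)
k=lambda i:cv2.resize(i[230:350,220:350],None,fx=5,fy=5,interpolation=cv2.INTER_CUBIC)
a=k(cv2.imread("pics/side7.png"));B=k(b)
for n,(x,y) in dict(FL=(299,425),FR=(395,286),BL=(491,554),BR=(561,401),fin=(467,345),brass=(528,457),post=(235,220)).items():
    t=a[y-25:y+25,x-25:x+25];y0=y-80;reg=B[y0:min(y+80,600),x-80:x+80]
    q=cv2.matchTemplate(reg,t,cv2.TM_CCOEFF_NORMED);_,s,_,l=cv2.minMaxLoc(q);print(n,round(s,3),l[0]-55,l[1]-55)
print([(round(o["score"],2),o["bbox"]) for o in r.outline_of("keeper","side")])
E
```

```text
time: 24.58
ee_pos: [0.5346, 0.1564, 0.1426]
eef_rot: [0.997, 0.078, -0.0, 0.0]
ft_force: [0.1, -0.7, -0.6]
width: 0.0412
grip_force: 0.0
time: 25.17
ee_pos: [0.5353, 0.1567, 0.2644]
eef_rot: [0.997, 0.078, 0.001, -0.0]
ft_force: [-0.3, -0.2, -1.3]
width: 0.0435
grip_force: 0.0
FL 0.913 2 4
FR 0.968 2 0
BL 0.999 0 0
BR 0.999 0 0
fin 0.999 0 0
brass 1.0 0 0
post 0.822 55 55
[(0.83, [276.5, 289.2, 30.7, 27.9]), (0.43, [284.5, 310.4, 106.6, 102.3])]
```

```bash
python3 -c "
from bench import r
print(r.close_job())"
```

```text
the job is handed in; nothing more can be done
None
```

I handed the job in at about 25 s: by my last pictures and the forces, the head is seated on its three feet and let go, and the keeper is home over the tab; no verdict came back. After the first release the head sat about 2 mm low of its seat, so I regripped it, pressed it in square to the deck and let go again before closing the keeper.

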